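# Tip the doming block up into its seat

## Robot

A 6-joint arm with a two-finger parallel gripper is mounted at the origin on a cart in front of the work surface, level with it; the furniture and walls round the work are solid. World frame = base frame: x ahead of the robot, y to its left, z up, the work surface at z = 0. Lengths are in m, angles in degrees, forces in N, time in s.
With the tool pointing down it reaches from about 0.4 to 0.825 m from the base axis. Payload 7 kg.
Tool frame: the origin (TCP) lies at the very end of the fingers, on their centre line; the grasp point (between the pads) lies 19 mm behind it (r.hold_point_z is the distance from the TCP to the grasp point, in m); z points along the fingers, y is the line along which they close (so a half turn about z gives the same grasp; the last joint's range is limited). The gripper opens to 88 mm and grips with 3 to 60 N. Pads are 19 mm wide; open, the fingers measure 130 mm over their backs; the gripper's body (78 mm by 193 mm) begins 47 mm behind the grasp point.
Start: joints at [85.892, 20.546, 0.682, 0, -70.136, -16.507], TCP at [0.238, 0.632, 0.227] pointing down, gripper open.
Joint ranges: [-176.03, 176.03], [-82.01, 121.73], [-58.28, 71.71], [-173.87, 95.51], [-174.79, -0.11], [-173.66, 173.66]. Speed limits (degrees/s): [136.94, 136.94, 172.46, 180, 180, 180].

## Interface

Orientations are given as [roll, pitch, yaw] about the fixed x, y, z axes, in that order (R = Rz(yaw) Ry(pitch) Rx(roll)).
In Python, from plant import telemetry, vision, workorder, r gives the robot as it stands.
- The arm moves only by the tool move_arm, never from a script. Its argument "plan" is a list of rows, each a list of 7 numbers: the opening, from -1 (shut) to 1 (fully open), so that 0 is half open, then the shift along the world's x, y, z in m, then the turn, a rotation vector about the world's x, y, z in degrees. In form: [[fingers, dx, dy, dz, ax, ay, az], ...]. A call has 1 to 20 rows; each row shifts and turns the commanded pose from where the row before left it; what a row does not reach is not made up. A row lasts 1/8 s, in which the tool goes at most 62.5 mm and 10.7 degrees, less where a joint would pass 70% of its speed; a pose out of reach is approached as far as the arm can. A call is refused whole if a number of a shift passes 0.0625 or a number of a turn 10.7, either way. A call with a gripper value outside its range is refused whole. The fingers move at their own pace and stop on an object; "force" is the grip in N (left out, the last holds). Time passes only in rows, so rows that do not move let the fingers close. It gives the time, the measured TCP pose, the force, the opening and the grip force at its end, in the units of the state.
- telemetry.get_state(): the state, without advancing time (a new reading comes with each control period).
- vision.capture(name): name is "side" or "top"; returns a dict with "img" (420x560x3 uint8, red, green, blue), "depth" (420x560 float32, m along the optical axis (not along the pixel's ray), 0 where there is no reading), "intrinsics" (3x3 intrinsics, pixels), "D" ([k1, k2, p1, p2, k3] as OpenCV has them; the pictures are not rectified), "R" (3x3) and "t" (3): a world point X has camera coordinates R X + t. Camera axes: x right, y down, z forward; pixel columns grow to the right and rows downward; lengths in m; the calibration is good to about 2 mm. A picture is of the moment at which its call begins.
- workorder.close_job(): hands the job in; it is judged then, once.
The state is a dict: "time_s": time; "joints": joint angles; "qd": joint speeds; "joint_torque": joint torques, N m; "tcp_pos": TCP position; "eef_rot": TCP orientation; "contact_force": force on the tool from outside, world axes, zero at the start; "moment": the same for the moment, N m; "gripper_width": finger opening in m; "gripper_force": force on a finger pad.
Only numpy, scipy, OpenCV 4.12 (cv2) and the standard library are available. Lean on these libraries where they do the work, as an engineer would, in place of code of your own. Each camera call takes 0.05 s, during which the arm holds its last target. There are 200 camera calls.

## Task

The brass doming block was left lying on its side, its cups towards the robot, in front of the wooden dapping stand. Without gripping or lifting it, push the block up against the brass sill of the stand, tip it over the sill by pushing high on its near face so that the cups come to face up, and push it on until it sits down flat in its seat. Leave the other things round it where they are, and take the hand away.

Things in the scene. Friction and masses are not known exactly. Their poses are not given: they have to be found in the camera images.
- doming_block: The loose doming block: a solid worn brass cube, 42 mm a side, about 0.55 kg. Its z axis points out of the face with the cups (round hollows); its origin is the middle of the opposite face. At the start z is level and points roughly at the robot; the block stands on a side face, 31 to 55 mm short of the sill, up to 15 mm out of line sideways and 0.25 rad in yaw.
- block_centre (a point): Centre of the doming block, 21 mm from every face: 21 mm above the bench when it stands flat on any face, about 31 mm at the top of the tipping. Friction on bench, sill and fingers is 0.5 to 0.7: pushed near its top on the bare bench the block may slide, but with its foot against the sill it tips over the sill's edge (3 to 5 N at the top) and falls forward past about 50 degrees.
- dapping_stand: Wooden dapping stand, fixed to the bench. Origin on the bench top under the centre of the seat; x points level from the open front into the seat (away from the robot), y left, z up. The seat is flat at bench height, 47 mm along x and 48 mm along y (2.5 to 3 mm play each side of the block), walled by the sill in front, cheeks at the sides and the rail behind.
- sill (a point): Top of the front edge of the brass sill strip, at its middle (x -28.5 mm in the stand's frame). The strip is 4 mm high, 5 mm thick, 48 mm long. A block that comes down still lying on it is pushed on (or pressed down) until it drops off its inner edge into the seat.
- cheeks (a point): Point on the bench midway between the tips of the cheeks' splayed front ends (x -46 mm in the stand's frame). The cheeks are wooden strips 12 mm high and 14 mm thick beside the seat; their front ends splay at 0.55 rad, so the mouth widens from 48 mm at the sill to about 70 mm here.
- rail (a point): Centre of the top of the wooden punch rail behind the seat: 26 mm high, 34 mm deep, 150 mm wide, fixed; its front is the seat's back wall (x +23.5 mm in the stand's frame). Six steel ball-headed punches are fixed in it, up to 72 mm above the bench.
- bench_block: Polished steel bench block, 62 x 62 x 19 mm, loose, to the left of the stand's front; origin at the centre of its underside. Leave alone.
- loupe: Black eye loupe, 30 mm across, 31 mm high, loose, to the right of the stand's front; origin at the centre of its underside. Leave alone.
- loose_punch: Steel doming punch lying on the bench at the right of the stand, 12 mm thick and 64 mm long along its own y, loose; origin on the bench under its middle. Leave alone.
Things that resemble listed ones, but are neither listed nor needed, are in the scene too. There is more than one size of the dapping_stand; the job needs the larger.

How it is judged:
By the outcome, as a careful person would: the job done as asked, in the order asked, and still so for the second after the job is handed in, with the robot touching nothing.
It also fails if it takes over 54 s, if anything falls off the work surface, if the arm or the gripper's body presses on something with over 40 N, if the wrist force passes 120 N, or if a joint passes its speed limit or range.

## Working session

There is one attempt and no reset: what is moved stays moved. The work goes in short steps, Python scripts to look and compute and a tool call to move; the robot and the scene stay as the last step left them, time stands still between calls to the robot, and variables do not carry over. Pictures are saved under pics/ and viewed, at most 10 in all, crops included, and the job is handed in when it is done.

Besides the shell and the picture viewer there is one more tool, called as name(argument=value, ...), one argument or row to a line, values as JSON. move_arm: Moves the arm, as the interface text tells. Its arguments: {"type":"object","properties":{"plan":{"type":"array"},"force":{"type":"number"}},"required":["plan"]}

```bash
mkdir -p pics; cat > h.py <<'E'
import numpy as np, cv2
from plant import telemetry, vision, workorder, r
def cap(n,f=None):
    c=vision.capture(n)
    if f: cv2.imwrite('pics/'+f,c['img'][:,:,::-1])
    return c
def px2w(c,u,v,z=None):
    n=cv2.undistortPoints(np.array([[[u,v]]],float),np.array(c['intrinsics']),np.array(c['D'])).ravel()
    d=np.array([n[0],n[1],1.]);R=np.array(c['R']);t=np.array(c['t'])
    o=-R.T@t;w=R.T@d
    if z is None: s=c['depth'][int(round(v)),int(round(u))]
    else: s=(z-o[2])/w[2]
    return o+s*w
def w2px(c,X):
    p,_=cv2.projectPoints(np.array(X,float).reshape(-1,1,3),cv2.Rodrigues(np.array(c['R']))[0],np.array(c['t']),np.array(c['intrinsics']),np.array(c['D']))
    return p.reshape(-1,2)
E
python3 - <<'E'
from h import *
import pickle
for n in ['top','side']:
    c=cap(n,n+'0.png'); pickle.dump(c,open(n+'0.pkl','wb'))
    print(n,-np.array(c['R']).T@c['t'])
s=telemetry.get_state();print(s['time_s'],s['tcp_pos'],s['eef_rot'],s['contact_force'])
E
```

```text
top [0.49229563 0.02785924 1.07516946]
side [ 0.23537579 -0.59092878  0.54564601]
0.1 [0.2375326  0.63134541 0.22569978] [ 1.79911657e+02 -8.27972690e-03 -2.06213527e+01] [0.57425998 0.57220518 0.33150937]
```

View pics/top0.png

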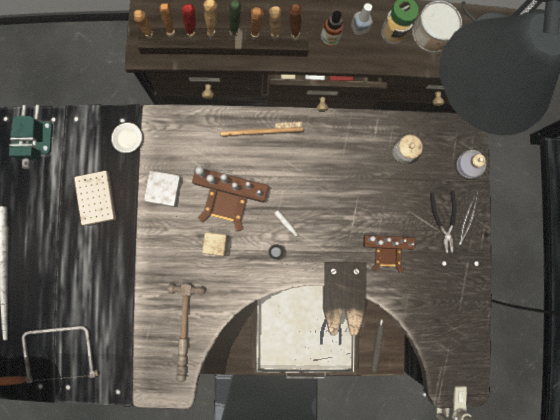

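View pics/side0.png

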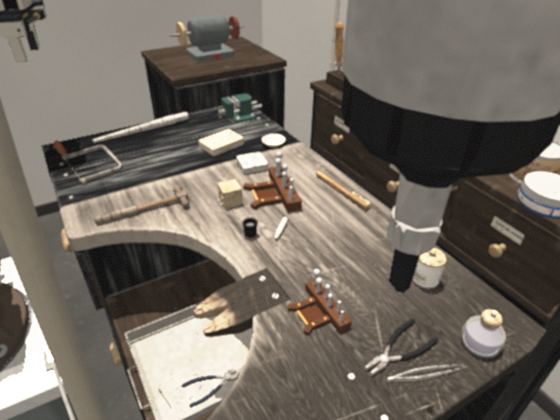

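The top view shows the larger stand at about (227,200), the block at (215,244), the bench block at (162,188), the loupe at (276,252) and the punch at (286,222). The smaller stand, which is not needed, is at (388,250).

```bash
python3 - <<'E'
from h import *
import pickle
a=pickle.load(open('top0.pkl','rb'));b=pickle.load(open('side0.pkl','rb'))
i=cv2.resize(a['img'][155:280,140:310],None,fx=4.7,fy=4.7,interpolation=cv2.INTER_CUBIC)
cv2.imwrite('pics/topc.png',i[:,:,::-1])
i=cv2.resize(b['img'][140:250,190:330],None,fx=5,fy=5,interpolation=cv2.INTER_CUBIC)
cv2.imwrite('pics/sidec.png',i[:,:,::-1])
for u,v in [(215,244),(227,208),(276,250),(162,188),(250,265)]: print(u,v,px2w(a,u,v))
E
```

```text
215 244 [0.52991427 0.11368911 0.04290966]
227 208 [0.60416615 0.09465847 0.00257038]
276 250 [ 0.52098601 -0.00461105  0.02036235]
162 188 [0.63998305 0.22408619 0.02110201]
250 265 [ 0.49069833  0.04633304 -0.00052385]
```

View pics/topc.png

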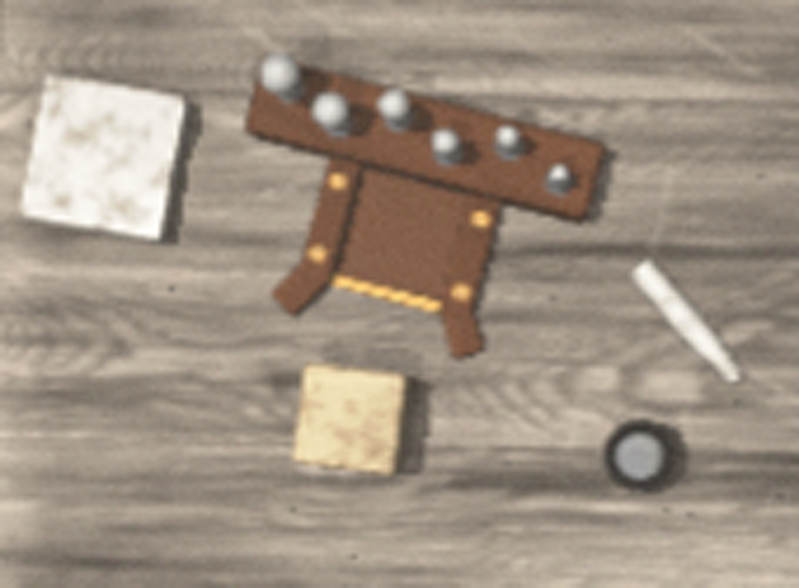

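View pics/sidec.png

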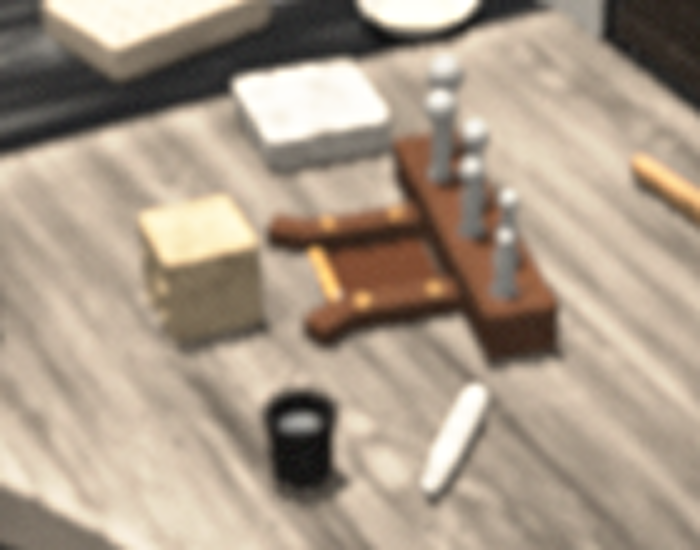

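The enlarged top crop shows the block's top face corners at (304,365), (406,376), (392,473) and (295,462). The sill runs (335,283)–(437,306), and the rail's front top edge runs (248,130)–(587,220). The side crop shows the cups on the near face.

```bash
python3 - <<'E'
from h import *
import pickle
a=pickle.load(open('top0.pkl','rb'))
P=lambda x,y,z: px2w(a,(x+.5)/4.7-.5+140,(y+.5)/4.7-.5+155,z)
B=np.array([P(x,y,.042)[:2] for x,y in [(304,365),(406,376),(392,473),(295,462)]])
print('block',B.round(4).tolist(),B.mean(0),np.linalg.norm(B-np.roll(B,1,0),axis=1))
f=(B[0]+B[1]-B[2]-B[3]);print('yaw block(fwd)',np.degrees(np.arctan2(f[1],f[0])))
Rl=np.array([P(x,y,.026)[:2] for x,y in [(270,55),(605,143),(587,220),(248,130)]])
e=Rl[3]-Rl[2]+Rl[0]-Rl[1];yaw=np.degrees(np.arctan2(-e[0],e[1]));print('rail',Rl.round(4).tolist(),Rl.mean(0),np.linalg.norm(Rl-np.roll(Rl,1,0),axis=1),'yaw',yaw)
S=np.array([P(x,y,.004)[:2] for x,y in [(333,287),(437,310)]])
print('sill',S,S.mean(0),np.linalg.norm(S[0]-S[1]),np.degrees(np.arctan2(-(S[0]-S[1])[0],(S[0]-S[1])[1])))
C=np.array([P(x,y,.012)[:2] for x,y in [(294,314),(455,357)]])
print('cheek outer tips',C,C.mean(0))
y=np.radians(yaw);x=np.array([np.cos(y),np.sin(y)]);l=np.array([-x[1],x[0]])
o1=Rl.mean(0)-x*.0405;o2=S.mean(0)+x*.0285
print('origin est',o1,o2)
o=(o1+o2)/2;d=B.mean(0)-o;print('block in stand',d@x,d@l)
for n,q in [('loupe',P(638,455,.031)),('bb',P(103,158,.019)),('pn',P(688,322,.008))]: print(n,q,(q[:2]-o)@x,(q[:2]-o)@l)
E
```

```text
block [[0.5522, 0.135], [0.5484, 0.093], [0.5086, 0.0979], [0.5124, 0.1377]] [0.5304011  0.11588936] [0.03994386 0.04220096 0.04014641 0.04004855]
yaw block(fwd) -5.438136876642463
rail [[0.6839, 0.1548], [0.6488, 0.0126], [0.6161, 0.0197], [0.6517, 0.1631]] [0.65013244 0.08753511] [0.03322672 0.14640584 0.03349898 0.14775887] yaw -13.901257709859983
sill [[0.58796673 0.12742148]
 [0.57890816 0.08278721]] [0.58343745 0.10510435] 0.04554421933174422 -11.472415006996295
cheek outer tips [[0.57548664 0.14292647]
 [0.55847543 0.07433953]] [0.56698103 0.108633  ]
origin est [0.61081864 0.09726521] [0.61110272 0.09825724]
block in stand -0.08255536112275448 -0.0017572067139982686
loupe [ 0.5179228  -0.00306062  0.031     ] -0.06609052827453826 -0.12022118393746253
bb [0.63981333 0.22542424 0.019     ] -0.0026633607007266287 0.13085575210231612
pn [ 0.57533159 -0.02417265  0.008     ] -0.0052910210721240514 -0.12692244422553783
```

move_arm(
  plan=[
    [-1,0.0158,-0.0315,0,0,0,3.4],
    [-1,0.0158,-0.0315,0,0,0,3.4],
    [-1,0.0158,-0.0315,0,0,0,0],
    [-1,0.0158,-0.0315,0,0,0,0],
    [-1,0.0158,-0.0315,0,0,0,0],
    [-1,0.0158,-0.0315,0,0,0,0],
    [-1,0.0158,-0.0315,0,0,0,0],
    [-1,0.0158,-0.0315,0,0,0,0],
    [-1,0.0158,-0.0315,0,0,0,0],
    [-1,0.0158,-0.0315,0,0,0,0],
    [-1,0.0158,-0.0315,0,0,0,0],
    [-1,0.0158,-0.0315,0,0,0,0],
    [-1,0.0158,-0.0315,0,0,0,0],
    [-1,0.0158,-0.0315,0,0,0,0],
    [-1,0.0158,-0.0315,0,0,0,0],
    [-1,0.0158,-0.0315,0,0,0,0],
    [-1,0,0,-0.04,0,0,0],
    [-1,0,0,-0.04,0,0,0],
    [-1,0,0,-0.04,0,0,0],
    [-1,0,0,0,0,0,0],
  ],
)

```text
time_s: 2.6
tcp_pos: [0.4884, 0.1263, 0.104]
eef_rot: [179.7, 0.3, -13.8]
contact_force: [-0.1, 0.8, 0.0]
gripper_width: 0.0002
gripper_force: 0.0
```

move_arm(
  plan=[
    [-1,0,0,-0.04,0,0,0],
    [-1,0,0,-0.04,0,0,0],
    [-1,0,0,-0.016,0,0,0],
    [-1,0,0,0,0,0,0],
    [-1,0.0029,-0.0007,0,0,0,0],
    [-1,0.0029,-0.0007,0,0,0,0],
    [-1,0.0029,-0.0007,0,0,0,0],
    [-1,0.0029,-0.0007,0,0,0,0],
    [-1,0.0029,-0.0007,0,0,0,0],
    [-1,0.0029,-0.0007,0,0,0,0],
    [-1,0.0029,-0.0007,0,0,0,0],
    [-1,0.0029,-0.0007,0,0,0,0],
    [-1,0.0029,-0.0007,0,0,0,0],
    [-1,0.0029,-0.0007,0,0,0,0],
    [-1,0,0,0,0,0,0],
  ],
)

```text
time_s: 4.47
tcp_pos: [0.5189, 0.12, 0.0103]
eef_rot: [179.9, 0.1, -13.8]
contact_force: [-3.6, -1.0, 1.3]
gripper_width: 0.0006
gripper_force: 1.6
```

```bash
python3 - <<'E'
from h import *
c=cap('top'); b=cap('side')
i=cv2.resize(c['img'][155:280,140:310],None,fx=4.7,fy=4.7,interpolation=cv2.INTER_CUBIC)
j=cv2.resize(b['img'][140:250,190:330],None,fx=5,fy=5,interpolation=cv2.INTER_CUBIC)
cv2.imwrite('pics/t1.png',i[:,:,::-1]);cv2.imwrite('pics/s1.png',j[:,:,::-1])
E
```

```text
(no output)
```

View pics/s1.png

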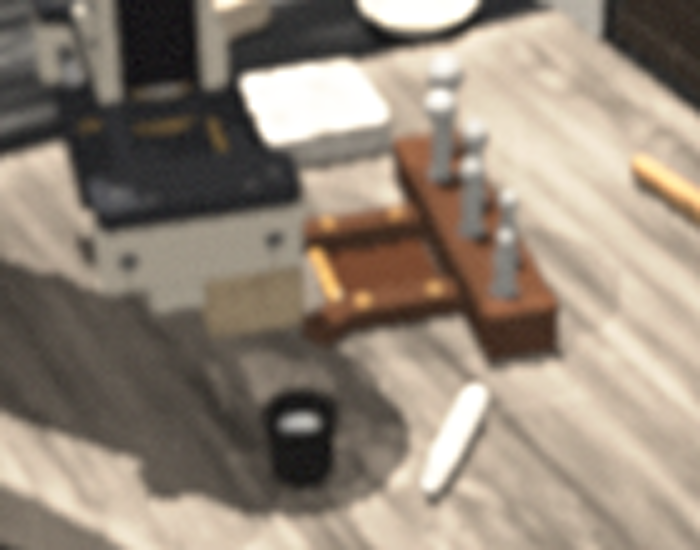

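The side crop shows the gripper's body over the block, whose lower right side (205–300, 270–335) is short of the sill. The force is about 3.7 N, as expected for a block sliding.

move_arm(
  plan=[
    [-1,0.0029,-0.0007,0,0,0,0],
    [-1,0.0029,-0.0007,0,0,0,0],
    [-1,0.0029,-0.0007,0,0,0,0],
    [-1,0.0019,-0.0005,0,0,0,0],
    [-1,0.001,-0.0002,0,0,0,0],
  ],
)

```text
time_s: 5.2
tcp_pos: [0.5312, 0.1179, 0.0105]
eef_rot: [180.0, 0.0, -13.8]
contact_force: [-2.7, 0.7, -1.6]
gripper_width: 0.0003
gripper_force: 1.3
```

move_arm(
  plan=[
    [-1,0.001,-0.0002,0,0,0,0],
    [-1,0.001,-0.0003,0,0,0,0],
  ],
)

```text
time_s: 5.45
tcp_pos: [0.532, 0.1177, 0.0105]
eef_rot: [180.0, 0.1, -13.8]
contact_force: [-12.0, 7.1, 5.0]
gripper_width: 0.0002
gripper_force: 6.5
```

move_arm(
  plan=[
    [-1,0.001,-0.0002,0,0,0,0],
  ],
)

```text
time_s: 5.58
tcp_pos: [0.5321, 0.1176, 0.0105]
eef_rot: [180.0, 0.2, -13.8]
contact_force: [-16.4, 10.3, 8.0]
gripper_width: 0.0003
gripper_force: 9.2
```

move_arm(
  plan=[
    [-1,-0.005,0.0012,0,0,0,0],
    [-1,-0.03,0.007,0,0,0,0],
    [-1,-0.02,0.007,0.05,0,0,0],
    [-1,0,0.03,0.05,0,0,0],
    [-1,0,0.06,0,0,0,0],
    [-1,0,0.06,0,0,0,0],
    [-1,0,0,0,0,0,0],
  ],
)

```text
time_s: 6.45
tcp_pos: [0.4802, 0.2867, 0.1113]
eef_rot: [-179.8, -0.1, -13.6]
contact_force: [-1.0, -0.8, -0.4]
gripper_width: 0.0005
gripper_force: 0.0
```

```bash
python3 - <<'E'
from h import *
c=cap('top')
import pickle;pickle.dump(c,open('top2.pkl','wb'))
i=cv2.resize(c['img'][155:280,140:310],None,fx=4.7,fy=4.7,interpolation=cv2.INTER_CUBIC)
cv2.imwrite('pics/t2.png',i[:,:,::-1])
E
```

```text
(no output)
```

View pics/t2.png

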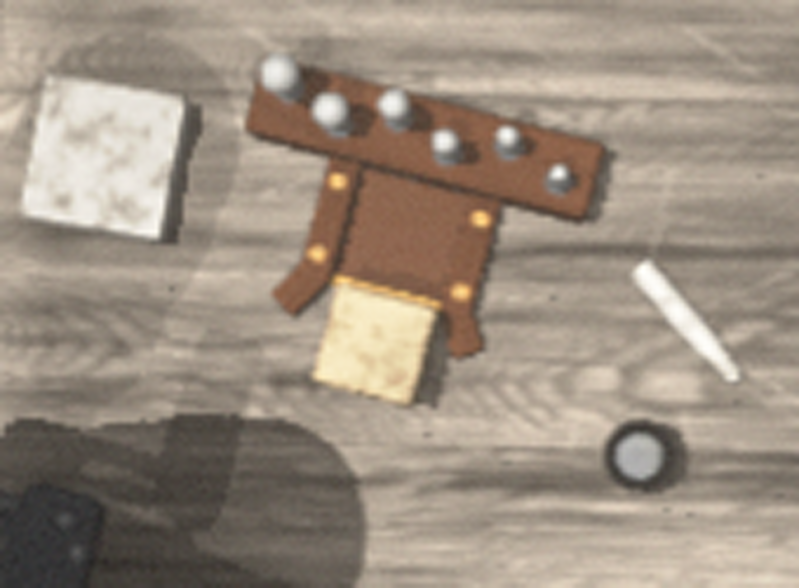

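The block now sits flush against the sill. Its top corners are at about (337,283), (440,304), (411,405) and (313,380).

```bash
python3 - <<'E'
from h import *
import pickle
a=pickle.load(open('top2.pkl','rb'))
P=lambda x,y,z: px2w(a,(x+.5)/4.7-.5+140,(y+.5)/4.7-.5+155,z)[:2]
B=np.array([P(x,y,.042) for x,y in [(337,284),(440,305),(411,405),(313,380)]])
f=(B[0]+B[1]-B[2]-B[3]);print(np.degrees(np.arctan2(f[1],f[0])))
y=np.radians(-13.8);x=np.array([np.cos(y),np.sin(y)]);l=np.array([-x[1],x[0]]);o=np.array([.611,.0977])
for q in [*B,B.mean(0)]: print((q-o)@x,(q-o)@l)
# inner cheek edges at the seat (z=.012): left and right
for q in [(337,165),(358,172),(330,272),(482,207),(452,297),(470,205)]: print(q,(P(*q,.012)-o)@x,(P(*q,.012)-o)@l)
E
```

```text
-13.784906239182131
-0.03029329188012779 0.017861672660114992
-0.027819355789253444 -0.025419681178766525
-0.07059675554071787 -0.024585991569497184
-0.07099383419953693 0.017005991969983474
-0.04992580935240895 -0.0037845020295413038
(337, 165) 0.020748425140883396 0.03462568938312499
(358, 172) 0.020133649004208616 0.025174056080067255
(330, 272) -0.024142145826498283 0.025392316057265094
(482, 207) 0.019138149783207038 -0.02974495453553909
(452, 297) -0.021182391994980062 -0.027395766955679895
(470, 205) 0.018660275704185988 -0.02459452448223257
```

move_arm(
  plan=[
    [-1,0.0129,-0.05,0,0,0,0],
    [-1,0.0129,-0.05,0,0,0,0],
    [-1,0.0129,-0.05,0,0,0,0],
    [-1,0.0129,-0.05,0,0,0,0],
    [-1,0.0127,-0.05,0,0,0,0],
    [-1,0,0,-0.045,0,0,0],
    [-1,0,0,-0.045,0,0,0],
    [-1,0,0,-0.004,0,0,0],
    [-1,0.0012,0.0049,0,0,0,0],
    [-1,0.0012,0.0049,0,0,0,0],
    [-1,0.0012,0.0049,0,0,0,0],
    [-1,0.0012,0.0049,0,0,0,0],
    [-1,0,0,0,0,0,0],
  ],
)

```text
time_s: 8.12
tcp_pos: [0.5484, 0.0527, 0.0169]
eef_rot: [-180.0, -0.0, -13.8]
contact_force: [0.3, 0.3, 1.1]
gripper_width: 0.0008
gripper_force: 0.0
```

move_arm(
  plan=[
    [-1,0.0005,0.0019,0,0,0,0],
    [-1,0.0005,0.0019,0,0,0,0],
    [-1,0,0,0,0,0,0],
  ],
)

```text
time_s: 8.5
tcp_pos: [0.5492, 0.0559, 0.0165]
eef_rot: [180.0, 0.0, -13.8]
contact_force: [0.3, -0.1, 0.1]
gripper_width: 0.0006
gripper_force: 0.0
```

move_arm(
  plan=[
    [-1,0.0005,0.0019,0,0,0,0],
    [-1,0.0005,0.0019,0,0,0,0],
    [-1,0.0003,0.001,0,0,0,0],
    [-1,0,0,0,0,0,0],
  ],
)

```text
time_s: 9.0
tcp_pos: [0.5505, 0.0607, 0.0165]
eef_rot: [180.0, 0.0, -13.8]
contact_force: [0.0, -0.3, 0.1]
gripper_width: 0.0005
gripper_force: 0.0
```

move_arm(
  plan=[
    [-1,0.0003,0.001,0,0,0,0],
    [-1,0.0003,0.001,0,0,0,0],
    [-1,0,0,0,0,0,0],
  ],
)

```text
time_s: 9.38
tcp_pos: [0.5511, 0.0627, 0.0166]
eef_rot: [180.0, -0.0, -13.8]
contact_force: [-0.2, -0.8, 0.8]
gripper_width: 0.0003
gripper_force: 0.0
```

move_arm(
  plan=[
    [-1,0.0003,0.001,0,0,0,0],
    [-1,0.0003,0.001,0,0,0,0],
    [-1,0,0,0,0,0,0],
  ],
)

```text
time_s: 9.75
tcp_pos: [0.5517, 0.0648, 0.0166]
eef_rot: [-180.0, -0.0, -13.8]
contact_force: [0.6, -0.4, 0.3]
gripper_width: 0.0003
gripper_force: 0.0
```

move_arm(
  plan=[
    [-1,0.0003,0.001,0,0,0,0],
    [-1,0.0003,0.001,0,0,0,0],
    [-1,0,0,0,0,0,0],
  ],
)

```text
time_s: 10.12
tcp_pos: [0.5523, 0.0667, 0.0166]
eef_rot: [-180.0, -0.0, -13.8]
contact_force: [0.5, 1.0, 0.3]
gripper_width: 0.0004
gripper_force: 0.0
```

move_arm(
  plan=[
    [-1,0.0003,0.001,0,0,0,0],
    [-1,0.0003,0.001,0,0,0,0],
    [-1,0,0,0,0,0,0],
  ],
)

```text
time_s: 10.5
tcp_pos: [0.5529, 0.0688, 0.0166]
eef_rot: [-180.0, -0.0, -13.8]
contact_force: [-0.0, 0.4, 0.0]
gripper_width: 0.0004
gripper_force: 0.0
```

move_arm(
  plan=[
    [-1,0.0003,0.001,0,0,0,0],
    [-1,0.0003,0.001,0,0,0,0],
  ],
)

```text
time_s: 10.75
tcp_pos: [0.5533, 0.0705, 0.0165]
eef_rot: [180.0, 0.0, -13.8]
contact_force: [0.4, -2.8, 0.7]
gripper_width: 0.0005
gripper_force: 1.4
```

move_arm(
  plan=[
    [-1,0.0003,0.001,0,0,0,0],
    [-1,0.0003,0.001,0,0,0,0],
  ],
)

```text
time_s: 11.0
tcp_pos: [0.5536, 0.0721, 0.0165]
eef_rot: [179.9, 0.0, -13.8]
contact_force: [-1.5, -5.1, 2.5]
gripper_width: 0.0006
gripper_force: 2.5
```

move_arm(
  plan=[
    [-1,0.0003,0.001,0,0,0,0],
  ],
)

```text
time_s: 11.12
tcp_pos: [0.5541, 0.0733, 0.0165]
eef_rot: [180.0, 0.0, -13.8]
contact_force: [-1.5, -3.8, 2.3]
gripper_width: 0.0002
gripper_force: 2.5
```

move_arm(
  plan=[
    [-1,0.0002,0.0008,0,0,0,0],
    [-1,0,0,0,0,0,0],
    [-1,-0.0012,-0.0048,0,0,0,0],
    [-1,-0.005,-0.02,0,0,0,0],
    [-1,0,0,0.045,0,0,0],
    [-1,0,0,0.045,0,0,0],
    [-1,-0.028,0.028,0,0,0,0],
    [-1,-0.028,0.028,0,0,0,0],
    [-1,-0.027,0.028,0,0,0,0],
    [-1,0,0,0,0,0,0],
  ],
)

```text
time_s: 12.38
tcp_pos: [0.4641, 0.1344, 0.1069]
eef_rot: [-179.9, -0.0, -13.7]
contact_force: [-0.8, -0.4, -0.8]
gripper_width: 0.0004
gripper_force: 0.0
```

```bash
cat > m.py <<'E'
from h import *
y=np.radians(-13.8);X=np.array([np.cos(y),np.sin(y)]);L=np.array([-X[1],X[0]]);o=np.array([.611,.0977])
def blk(n,c,zmin=.034):
    K=np.array(c['intrinsics']);v,u=np.mgrid[0:420,0:560]
    nn=cv2.undistortPoints(np.stack([u.ravel(),v.ravel()],1).astype(float)[:,None],K,np.array(c['D']))[:,0]
    d=c['depth'].ravel();pc=np.c_[nn*d[:,None],d]
    W=(pc-np.array(c['t']))@np.array(c['R'])
    a=(W[:,:2]-o)@X;b=(W[:,:2]-o)@L
    m=(d>0)&(a>-.12)&(a<.02)&(abs(b)<.05)&(W[:,2]>zmin)&(W[:,2]<.075)
    q=np.c_[a,b,W[:,2]][m]
    (cx,cy),(w,h),ang=cv2.minAreaRect((q[:,:2]*1000).astype(np.float32))
    print(n,len(q),'mid',cx,cy,'size',w,h,ang,'z',np.percentile(q[:,2],[5,50,95]))
if __name__=='__main__':
    import sys,pickle
    c=cap('top')
    blk('now',c)
    try: blk('prev',pickle.load(open('top2.pkl','rb')))
    except Exception as e: print(e)
    i=cv2.resize(c['img'][155:280,140:310],None,fx=4.7,fy=4.7,interpolation=cv2.INTER_CUBIC)
    cv2.imwrite('pics/t%s.png'%sys.argv[1],i[:,:,::-1])
    s=telemetry.get_state();p=s['tcp_pos'];q=p[:2]-o;print(s['time_s'],p,'stand',q@X,q@L)
E
python3 m.py 3
```

```text
now 458 mid -49.55182647705078 0.07713699340820312 size 42.168094635009766 42.4797248840332 0.17839306592941284 z [0.03928159 0.04253715 0.04565113]
prev 453 mid -49.58274841308594 -3.4955387115478516 size 41.17577362060547 42.003902435302734 89.90493774414062 z [0.03890595 0.04234319 0.04540131]
12.425 [0.46497629 0.13397464 0.10691914] stand -0.15046134559765695 0.00039601095497101153
```

View pics/t3.png

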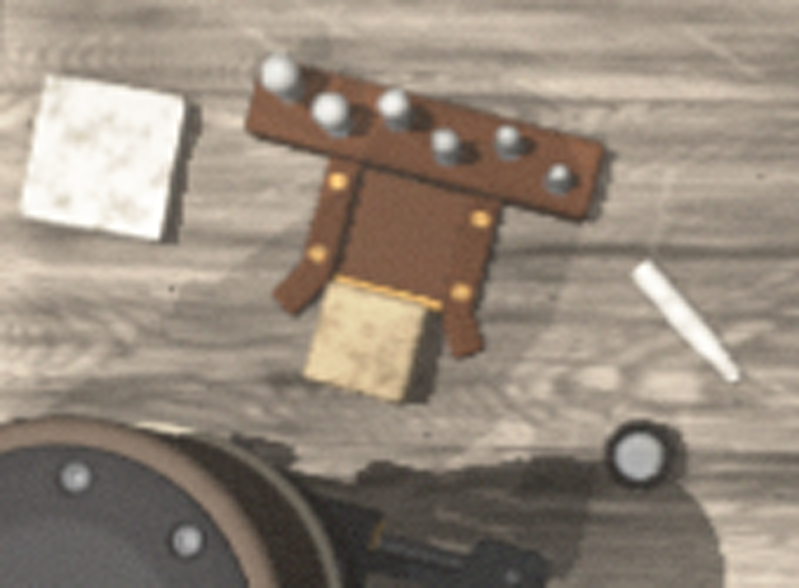

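The top crop shows the block square on the sill, at about (335,285)–(400,400). It is centred to 0.1 mm in the stand's frame. Next the hand goes high behind it.

move_arm(
  plan=[
    [-1,0,0,-0.036,0,0,0],
    [-1,0,0,-0.037,0,0,0],
    [-1,0.0291,-0.0072,0,0,0,0],
    [-1,0.0291,-0.0072,0,0,0,0],
    [-1,0.0063,-0.0015,0,0,0,0],
    [-1,0,0,0,0,0,0],
  ],
)

```text
time_s: 13.18
tcp_pos: [0.53, 0.1167, 0.0331]
eef_rot: [180.0, 0.0, -13.9]
contact_force: [-0.5, 0.1, -0.9]
gripper_width: 0.0001
gripper_force: 0.0
```

move_arm(
  plan=[
    [-1,0.001,-0.0002,0,0,0,0],
    [-1,0.001,-0.0003,0,0,0,0],
    [-1,0.001,-0.0002,0,0,0,0],
  ],
)

```text
time_s: 13.55
tcp_pos: [0.5322, 0.1172, 0.0337]
eef_rot: [180.0, 0.0, -13.8]
contact_force: [-5.6, 2.1, 3.8]
gripper_width: 0.0006
gripper_force: 2.8
```

move_arm(
  plan=[
    [-1,0.0028,-0.0007,0.0034,0,0,0],
    [-1,0.003,-0.0007,0.0032,0,0,0],
    [-1,0.0033,-0.0008,0.003,0,0,0],
    [-1,0.0035,-0.0009,0.0027,0,0,0],
  ],
)

```text
time_s: 14.05
tcp_pos: [0.5458, 0.1138, 0.0461]
eef_rot: [180.0, -0.0, -13.8]
contact_force: [-1.2, 1.4, 0.0]
gripper_width: 0.0004
gripper_force: 0.7
```

```bash
python3 - <<'E'
from h import *
b=cap('side')
j=cv2.resize(b['img'][140:250,190:330],None,fx=5,fy=5,interpolation=cv2.INTER_CUBIC)
cv2.imwrite('pics/s4.png',j[:,:,::-1])
E
```

```text
(no output)
```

View pics/s4.png

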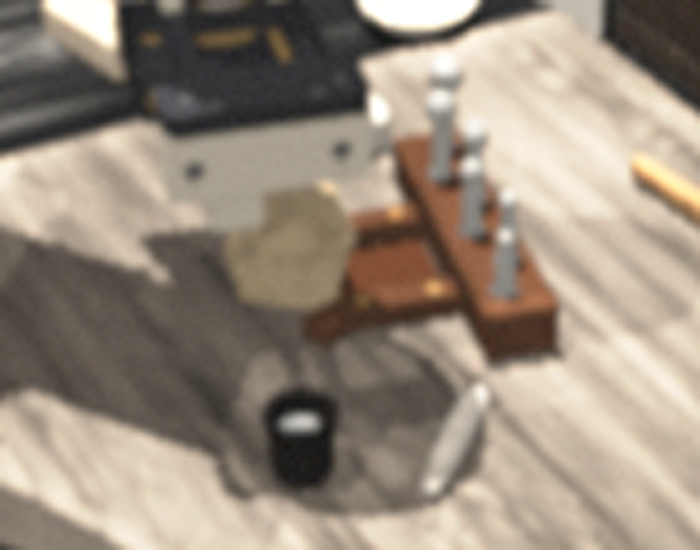

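The side crop shows the block tipped about 20–30° over the sill, at (225–355, 185–310), with its foot by the sill. I'll carry on along the arc.

move_arm(
  plan=[
    [-1,0.0037,-0.0009,0.0024,0,0,0],
    [-1,0.0039,-0.001,0.002,0,0,0],
    [-1,0.004,-0.001,0.0017,0,0,0],
    [-1,0.0042,-0.001,0.0013,0,0,0],
    [-1,0.0043,-0.0011,0.0009,0,0,0],
    [-1,0.0043,-0.0011,0.0005,0,0,0],
    [-1,0.0044,-0.0011,0.0001,0,0,0],
  ],
)

```text
time_s: 14.98
tcp_pos: [0.5748, 0.1067, 0.0548]
eef_rot: [-180.0, -0.0, -13.8]
contact_force: [0.6, 0.2, -0.1]
gripper_width: 0.0006
gripper_force: 0.0
```

move_arm(
  plan=[
    [-1,0.0044,-0.0011,0,0,0,0],
    [-1,0,0,0,0,0,0],
    [-1,0,0,0,0,0,0],
  ],
)

```text
time_s: 15.35
tcp_pos: [0.5786, 0.1056, 0.0547]
eef_rot: [180.0, 0.0, -13.8]
contact_force: [0.4, 0.1, 0.1]
gripper_width: 0.0005
gripper_force: 0.0
```

```bash
python3 m.py 5;  python3 - <<'E'
from h import *
b=cap('side')
j=cv2.resize(b['img'][140:250,190:330],None,fx=5,fy=5,interpolation=cv2.INTER_CUBIC)
cv2.imwrite('pics/s5.png',j[:,:,::-1])
E
```

```text
Traceback (most recent call last):
  File "m.py", line 16, in <module>
    blk('now',c)
    ~~~^^^^^^^^^
  File "m.py", line 12, in blk
    print(n,len(q),'mid',cx,cy,'size',w,h,ang,'z',np.percentile(q[:,2],[5,50,95]))
                                                  ~~~~~~~~~~~~~^^^^^^^^^^^^^^^^^^
IndexError: index -1 is out of bounds for axis 0 with size 0
```

View pics/s5.png

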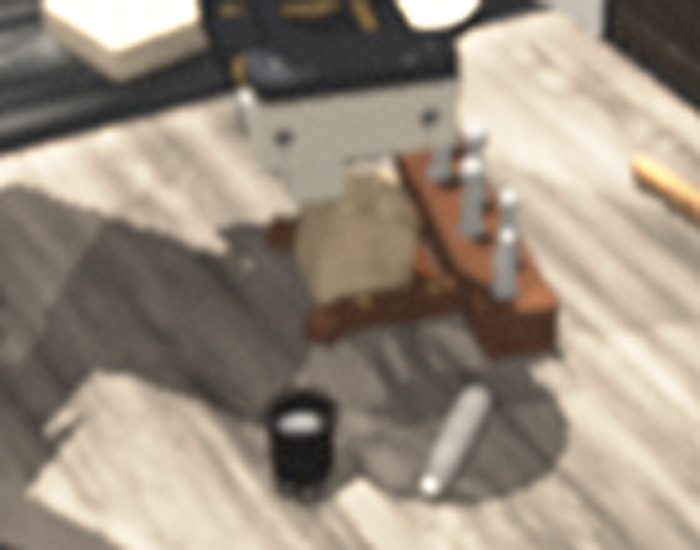

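The side crop shows the block fallen forward into the stand and lying near-flat on the sill, at (300–415, 175–300). Next I'll back off, go low and push it on.

move_arm(
  plan=[
    [-1,-0.017,0.0042,0.002,0,0,0],
    [-1,-0.02,0.0049,0,0,0,0],
    [-1,0,0,-0.022,0,0,0],
    [-1,0,0,-0.02,0,0,0],
    [-1,0,0,0,0,0,0],
    [-1,0.0097,-0.0024,0,0,0,0],
    [-1,0.0049,-0.0012,0,0,0,0],
    [-1,0.0049,-0.0012,0,0,0,0],
    [-1,0.0029,-0.0007,0,0,0,0],
    [-1,0,0,0,0,0,0],
  ],
)

```text
time_s: 16.7
tcp_pos: [0.5642, 0.1091, 0.0148]
eef_rot: [-180.0, -0.0, -13.8]
contact_force: [-0.3, -0.3, -0.3]
gripper_width: 0.0005
gripper_force: 0.0
```

move_arm(
  plan=[
    [-1,0.0019,-0.0005,0,0,0,0],
    [-1,0.0019,-0.0005,0,0,0,0],
    [-1,0.0019,-0.0005,0,0,0,0],
  ],
)

```text
time_s: 17.08
tcp_pos: [0.569, 0.1076, 0.0145]
eef_rot: [180.0, 0.1, -13.8]
contact_force: [-2.6, 1.9, -0.5]
gripper_width: -0.0002
gripper_force: 1.4
```

move_arm(
  plan=[
    [-1,0.0019,-0.0005,0,0,0,0],
    [-1,0.0019,-0.0005,0,0,0,0],
    [-1,0,0,0,0,0,0],
  ],
)

```text
time_s: 17.45
tcp_pos: [0.5735, 0.1066, 0.0146]
eef_rot: [180.0, 0.0, -13.8]
contact_force: [-1.5, 0.9, -0.8]
gripper_width: 0.0006
gripper_force: 1.1
```

move_arm(
  plan=[
    [-1,0.0019,-0.0005,0,0,0,0],
    [-1,0.0019,-0.0005,0,0,0,0],
    [-1,0.001,-0.0002,0,0,0,0],
    [-1,0,0,0,0,0,0],
  ],
)

```text
time_s: 17.95
tcp_pos: [0.5785, 0.1055, 0.0148]
eef_rot: [-180.0, -0.0, -13.8]
contact_force: [-3.4, 0.8, -1.8]
gripper_width: 0.0004
gripper_force: 1.1
```

move_arm(
  plan=[
    [-1,0.001,-0.0002,0,0,0,0],
    [-1,0.001,-0.0003,0,0,0,0],
    [-1,0,0,0,0,0,0],
  ],
)

```text
time_s: 18.32
tcp_pos: [0.5805, 0.1051, 0.0148]
eef_rot: [-180.0, -0.0, -13.8]
contact_force: [-1.9, 0.1, -1.9]
gripper_width: 0.0005
gripper_force: 1.1
```

move_arm(
  plan=[
    [-1,-0.0049,0.0012,0,0,0,0],
    [-1,-0.03,0.0074,0,0,0,0],
    [-1,-0.03,0.0074,0.03,0,0,0],
    [-1,-0.03,0.0074,0.05,0,0,0],
    [-1,-0.02,0.005,0,0,0,0],
    [-1,0,0,0,0,0,0],
  ],
)

```text
time_s: 19.08
tcp_pos: [0.465, 0.134, 0.0957]
eef_rot: [-179.9, -0.1, -13.7]
contact_force: [1.0, 0.5, -0.5]
gripper_width: 0.0003
gripper_force: 0.0
```

```bash
sed -i 's/(a<.02)/(a<.0235)/; s/a>-.12/a>-.06/' m.py; python3 m.py 6;  python3 - <<'E'
from m import *
t=cv2.imread('pics/t6.png'); t=cv2.resize(t,(520,382))
b=cap('side')
j=cv2.resize(b['img'][140:230,220:330],(460,376),interpolation=cv2.INTER_CUBIC)[:,:,::-1]
# tilt of top face from the top depth
c=cap('top');v,u=np.mgrid[0:420,0:560]
cv2.imwrite('pics/f6.png',np.hstack([t[60:320,180:520],cv2.resize(j,(460,260))]))
W=[]
for vv in range(180,260):
    for uu in range(190,260):
        p=px2w(c,uu,vv);q=p[:2]-o;a,l=q@X,q@L
        if abs(a)<.017 and abs(l)<.017: W.append([a,l,p[2]])
W=np.array(W);A=np.c_[W[:,:2],np.ones(len(W))];s=np.linalg.lstsq(A,W[:,2],rcond=None)[0];print('plane slope deg',np.degrees(s[:2]),'z',s[2],len(W))
E
```

```text
now 449 mid -1.5399036407470703 0.5134677886962891 size 40.36537170410156 42.36007308959961 88.80066680908203 z [0.0357154  0.04112184 0.04493191]
prev 335 mid -44.17237854003906 -3.1221065521240234 size 40.42631912231445 31.193626403808594 89.93669891357422 z [0.03892734 0.04231645 0.04549899]
19.125 [0.46554195 0.13383807 0.09514251] stand -0.14987943296266337 0.0003983043659694114
plane slope deg [ 4.52936898 -1.40827179] z 0.0403402294014834 304
```

View pics/f6.png

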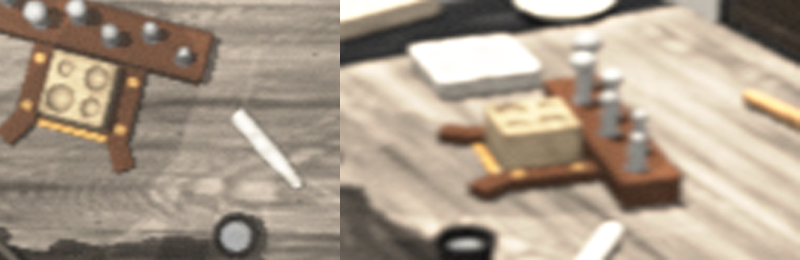

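The crops show the block inside the seat with its cups up at (85,88), the sill clear in front, and the other things in place. I'll make one numeric check of the rim heights, leaving out the cups.

```bash
python3 - <<'E'
from m import *
W=[]
for _ in range(4):
  c=cap('top')
  for vv in range(185,225):
    for uu in range(195,255):
        p=px2w(c,uu,vv);q=p[:2]-o;W.append([q@X,q@L,p[2]])
W=np.array(W);a,l,z=W.T;a=a+.0012
for n,m in [('near',(abs(a+.0185)<.002)&(abs(l)<.018)),('far',(abs(a-.0185)<.002)&(abs(l)<.018)),('left',(abs(l-.0185)<.002)&(abs(a)<.018)),('right',(abs(l+.0185)<.002)&(abs(a)<.018)),('cross',(abs(a)<.002)&(abs(l)<.018))]:
    print(n,np.median(z[m]),m.sum())
E
```

```text
near 0.0423604780289899 155
far 0.04242244904825199 144
left 0.04210691345213813 149
right 0.035826189845521994 260
cross 0.042268508293116125 150
```

```bash
python3 -c "
from plant import workorder;print(workorder.close_job())"
```

```text
the job is handed in; nothing more can be done
None
```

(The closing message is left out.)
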